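# Put the setter's gauges back in their sloping case

## Task

Put the two steel gauges that lie on the bench, the U-shaped gap gauge and the T-shaped depth gauge, back into the sloping case: press each one into the cutout of its own shape, against the spring grips, until it lies fully home on the cutout's floor, and let go. Leave the dies, hammer, oil can and other things standing about where they are.

Things in the scene. Friction and masses are not known exactly. Their poses are not given: they have to be found in the camera images.
- gap_mid (a point): Gap gauge: U-shaped steel plate, 18 mm thick, lying flat. Spine 84 (x) by 28 mm (y); from its ends two arms 20 mm wide reach 24 mm towards -y, leaving a 44 mm mouth between them. The point is in the middle of the spine, half-way up (9 mm above the underside). z points out of the marked upper side. About 0.29-0.5 kg. Its axes are those of gap_pocket when it is home.
- depth_mid (a point): Depth gauge: T-shaped steel plate, 18 mm thick, lying flat. Stem 18 mm wide, from x = -14 to +36 mm; crossbar 80 (y) by 20 mm (x), centred at x = -24 mm. The point is on the stem's centre line, 14 mm from the crossbar, half-way up (9 mm above the underside). z points out of the marked upper side. About 0.21-0.42 kg. Its axes are those of depth_pocket when it is home.
- gap_pocket (a point): Point on the insert's face where gap_mid belongs. z out of the face (30 deg from vertical, towards the robot's side), x up the slope, y left. U cutout, 1.2 mm wider than the gauge on each side, 16 mm deep: when home the gauge stands only 2 mm proud and gap_mid is 7 mm below this point, so jaws holding its edges meet the face first. Sprung leaves at both spine ends (x = +-43 mm).
- depth_pocket (a point): The same for the depth gauge: T cutout, 1.2 mm wider than the gauge on each side, 16 mm deep; when home depth_mid is 7 mm below this point. It is 123 mm to the right of gap_pocket (10 mm further up the slope) in the same insert. Sprung leaves at both ends of the crossbar (x = -24, y = +-41 mm).
- case: Grey steel case, fixed to the bench, its black rigid insert sloping 30 deg with the face's middle 67 mm above the origin (on the bench). 220 mm wide, 135 mm up the slope; rim 6 mm above the face. Lid folded back level behind it, top 98 mm high. The cutouts' steel leaves stand 2.7 mm out of the walls; pushing past them takes some 5 to 12 N, up to 25 N when the gauge is cocked; their friction then holds the gauge.
- die_a: bystander: round steel die, 32 mm diameter, 45 mm high, standing in front of the case; origin at its underside
- die_b: bystander: round steel die, 36 mm diameter, 40 mm high, standing in front of the case; origin at its underside
- die_c: bystander: round steel die, 32 mm diameter, 50 mm high, standing right of the case; origin at its underside
- hammer: bystander: hammer, 240 mm, lying left of the case; origin under its middle
- oil_can: bystander: steel can, 50 mm diameter, 80 mm high, left of the case's lid; origin at its underside
- drift: bystander: round brass drift, 16 mm diameter, 120 mm long, lying right of the case; origin at its underside
- collar: bystander: steel ring, 48 mm diameter, 16 mm high, lying in front of the case; origin at its underside
There are look-alikes about, which are no part of the job. What is shaped like the part that bears depth_mid but orange or pink is not meant.

How it is judged:
By the outcome, as a careful person would: the job done as asked, in the order asked, and still so for the second after the job is handed in, with the robot touching nothing.
It also fails if it takes over 72 s, if anything falls off the work surface, if the arm or the gripper's body presses on something with over 40 N, if the wrist force passes 120 N, or if a joint passes its speed limit or range.

## Robot

A 6-joint arm with a two-finger parallel gripper is mounted at the origin on the work surface. World frame = base frame: x ahead of the robot, y to its left, z up, the work surface at z = 0. Lengths are in m, angles in rad, forces in N, time in s.
With the tool pointing down it reaches from about 0.3 to 0.775 m from the base axis. Payload 14.6 kg.
Tool frame: the origin (TCP) lies at the very end of the fingers, on their centre line; the grasp point (between the pads) lies 19 mm behind it; z points along the fingers, y is the line along which they close (so a half turn about z gives the same grasp; the last joint's range is limited). The gripper opens to 94 mm and grips with 3 to 60 N. Pads are 16 mm wide; open, the fingers measure 119 mm over their backs; the gripper's body (75 mm by 177 mm) begins 78 mm behind the grasp point.
Start: joints at [1.195, 0.3, 1.521, -0, 1.321, -0.067], TCP at [0.167, 0.524, 0.205] pointing down, gripper open.
Joint ranges: [-3.03, 3.03], [-0.79, 2.21], [0.23, 2.52], [-1.04, 4.18], [0, 3.07], [-2.55, 2.55]. Speed limits (rad/s): [2.22, 2.22, 2.57, 3.14, 3.14, 3.14].

## Interface

Orientations are given as [roll, pitch, yaw] about the fixed x, y, z axes, in that order (R = Rz(yaw) Ry(pitch) Rx(roll)).
In Python, from workcell import bot gives the robot as it stands.
- The arm moves only by the tool play_rows, never from a script. Its arguments are lists of equal length, an entry for each row: "dp": the shift along the world's x, y, z in units of 25 mm (1.0 is 25 mm), a list of three; "delta_rot": the turn, a rotation vector about the world's x, y, z in units of 5 degrees (1.0 is 5 degrees), a list of three. In form: {"dp": [[dx, dy, dz], ...], "delta_rot": [[rx, ry, rz], ...]}. A call has 1 to 8 rows; each row shifts and turns the commanded pose from where the row before left it; what a row does not reach is not made up. A row lasts 1/12 s, in which the tool goes at most 41.7 mm and 7.16 degrees, less where a joint would pass 70% of its speed; a pose out of reach is approached as far as the arm can. A call is refused whole if a number of a shift passes 1 or a number of a turn 1, either way. A call with a gripper value outside its range is refused whole. "claw" is the opening, from 0 (shut) to 1 (fully open), set as the call begins (left out, the last holds). The fingers move at their own pace and stop on an object; "grip_force" is the grip in N (left out, the last holds). Time passes only in rows, so rows that do not move let the fingers close. It gives the time, the measured TCP pose, the force, the opening and the grip force at its end, in the units of the state.
- bot.get_state(): the state, without advancing time (a new reading comes with each control period).
- bot.read_camera(name): name is "scene" or "top" or "wrist"; returns a dict with "color" (480x640x3 uint8, blue, green, red), "K" (3x3 intrinsics, pixels), "camera_from_world" (4x4, takes a point from world to camera coordinates). Camera axes: x right, y down, z forward; pixel columns grow to the right and rows downward; lengths in m; the calibration is good to about 2 mm. A picture is of the moment at which its call begins. There is no depth.
- bot.job_done(): hands the job in; it is judged then, once.
Trained networks look in a picture, given as the dict that the camera call returned (one of the last four; its "shot" number tells which), for a name from the list of things; names that differ only in an ending like _2 or _b are one class to them, and where a whole thing is asked for, a point or a joint stands for the part that bears it (a point fixed in the world has none). Each returns a list of dicts, best first, with "confidence" (0 to 1); they miss things now and then, are a little off and sometimes report something else, mostly with a low value. They report only what shows in the picture. A call takes as long as a camera call. They do not tell look-alikes from the thing itself.
- bot.search_frame(picture, query): "xyz" ([x, y, z] in m, in world coordinates, good to about 4 mm: the middle of the surface that is visible of it).
The state is a dict: "clock": time; "joint_positions": joint angles; "qd": joint speeds; "tau": joint torques, N m; "position": TCP position; "ee_rot": TCP orientation; "wrist_force": force on the tool from outside, world axes, zero at the start; "wrist_torque": the same for the moment, N m; "grip_width": finger opening in m; "gripper_force": force on a finger pad.
Only numpy, scipy, OpenCV 4.12 (cv2) and the standard library are available. Lean on these libraries where they do the work, as an engineer would, in place of code of your own. Each camera call takes 0.05 s, during which the arm holds its last target. There are 200 camera calls.

## Working session

There is one attempt and no reset: what is moved stays moved. The work goes in short steps, Python scripts to look and compute and a tool call to move; the robot and the scene stay as the last step left them, time stands still between calls to the robot, and variables do not carry over. Pictures are saved under pics/ and viewed, at most 10 in all, crops included, and the job is handed in when it is done.

Besides the shell and the picture viewer there is one more tool, called as name(argument=value, ...) on one line, values as JSON. play_rows: Moves the arm, as the interface text tells. Its arguments: {"type":"object","properties":{"dp":{"type":"array"},"delta_rot":{"type":"array"},"claw":{"type":"number"},"grip_force":{"type":"number"}},"required":["dp","delta_rot"]}

```bash
mkdir -p pics; cat > h.py <<'E'
import numpy as np, cv2
from workcell import bot
def proj(p,P):
    c=p["camera_from_world"]@np.append(P,1); u=p["K"]@c[:3]; return u[:2]/u[2]
def ray(p,uv,z):
    M=np.linalg.inv(p["camera_from_world"]); d=M[:3,:3]@np.linalg.inv(p["K"])@np.array([uv[0],uv[1],1.]); o=M[:3,3]
    return o+d*(z-o[2])/d[2]
E
python3 - <<'E'
from h import *
for n in ["scene","top"]:
    p=bot.read_camera(n); cv2.imwrite(f"pics/{n}0.png",p["color"])
    for q in ["gap_mid","depth_mid","gap_pocket","depth_pocket","case","die_a","hammer","oil_can","drift","collar"]:
        print(n,q,[(np.round(d["xyz"],3).tolist(),round(d["confidence"],2),np.round(proj(p,d["xyz"])).tolist()) for d in bot.search_frame(p,q)][:4])
print(bot.get_state())
E
```

```text
scene gap_mid [([0.444, 0.302, 0.018], 0.82, [461.0, 246.0])]
scene depth_mid [([0.469, -0.339, 0.022], 0.97, [175.0, 210.0]), ([0.493, -0.194, 0.018], 0.81, [232.0, 227.0]), ([0.366, -0.344, 0.021], 0.56, [190.0, 183.0])]
scene gap_pocket [([0.688, 0.004, 0.07], 0.59, [298.0, 292.0])]
scene depth_pocket [([0.694, 0.001, 0.065], 0.89, [296.0, 296.0])]
scene case [([0.794, -0.006, 0.102], 0.82, [276.0, 326.0])]
scene die_a [([0.448, -0.101, 0.034], 0.82, [278.0, 215.0]), ([0.686, -0.27, 0.042], 0.6, [161.0, 278.0]), ([0.416, 0.091, 0.028], 0.55, [365.0, 220.0])]
scene hammer [([0.695, 0.394, 0.028], 0.77, [513.0, 347.0]), ([0.47, -0.34, 0.02], 0.28, [174.0, 211.0])]
scene oil_can [([0.423, -0.012, 0.014], 0.71, [319.0, 220.0]), ([0.745, 0.252, 0.068], 0.64, [434.0, 342.0])]
scene drift [([0.665, -0.352, 0.012], 0.63, [131.0, 274.0])]
scene collar [([0.423, -0.013, 0.016], 0.68, [319.0, 219.0])]
top gap_mid [([0.427, 0.308, 0.018], 0.84, [188.0, 268.0]), ([0.686, -0.006, 0.063], 0.23, [328.0, 152.0])]
top depth_mid [([0.466, -0.34, 0.017], 0.82, [475.0, 254.0]), ([0.357, -0.347, 0.02],
[... 632 characters left out ...]
.0, 274.0])]
{'clock': 1.1, 'joint_positions': array([ 1.19540577e+00,  2.99899057e-01,  1.52104258e+00, -1.28996378e-06,
        1.32075386e+00, -6.65908290e-02]), 'qd': array([ 0.00014388, -0.00015407, -0.000596  , -0.00039364, -0.00036416,
        0.00093945]), 'tau': array([-2.39813409e-03, -5.31648302e+01, -3.52918553e+01,  7.07761478e-02,
        2.12957792e-02, -1.65544191e-05]), 'position': array([0.16713624, 0.52394563, 0.20542807]), 'ee_rot': array([-3.14148996e+00, -5.59609184e-06,  2.83279324e+00]), 'wrist_force': array([-0.04236373,  0.63862584,  0.11763064]), 'wrist_torque': array([-0.0381231 ,  0.00112402, -0.0145854 ]), 'gripper_force': 0.0, 'grip_width': 0.09389555615133204}
```

View pics/top0.png

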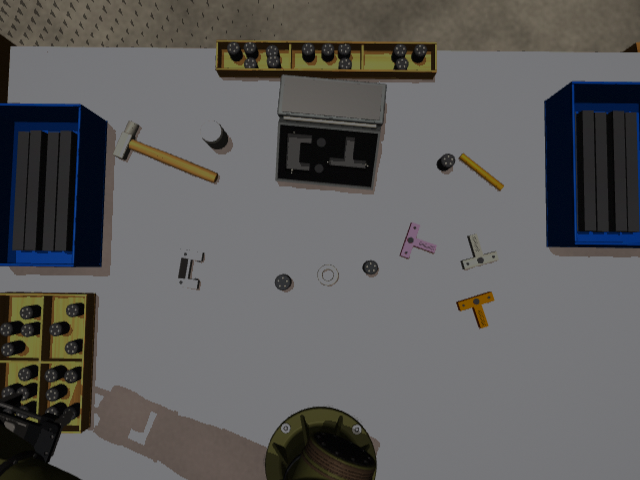

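View pics/scene0.png

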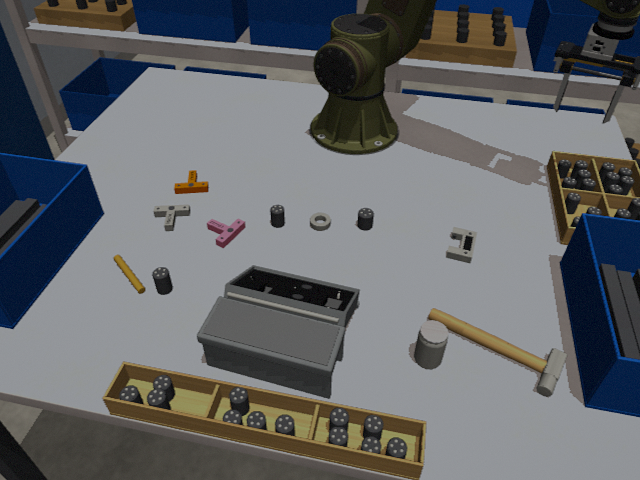

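The top view shows the gap gauge at (188,268) with its spine to the left. The steel T is at (478,254); the orange and pink ones are look-alikes. The case, around (330,140), is almost square to the base, with its U cutout at (300,152) and its T cutout at (348,152). Next I go above the gap gauge.

play_rows(dp=[[1,-0.8,0],[1,-0.8,0],[1,-0.8,0],[1,-0.8,0],[1,-0.8,0],[1,-0.8,0],[1,-0.8,0],[1,-0.8,0]], delta_rot=[[0,0,0.2],[0,0,0.2],[0,0,0.2],[0,0,0.2],[0,0,0.2],[0,0,0.2],[0,0,0.2],[0,0,0.2]])

```text
clock: 1.77
position: [0.3682, 0.3628, 0.2056]
ee_rot: [3.141, 0.0, 2.973]
wrist_force: [0.4, 1.4, -0.0]
grip_width: 0.0943
gripper_force: 0.0
```

play_rows(dp=[[0.9,-0.8,0],[0.9,-0.8,0],[0.9,-0.8,0],[0,0,0],[0,0,0]], delta_rot=[[0,0,0],[0,0,0],[0,0,0],[0,0,0],[0,0,0]])

```text
clock: 2.18
position: [0.4353, 0.3031, 0.2053]
ee_rot: [-3.141, -0.0, 2.97]
wrist_force: [-0.3, 0.9, -0.7]
grip_width: 0.0942
gripper_force: 0.0
```

```bash
python3 - <<'E'
from h import *
p=bot.read_camera("wrist"); cv2.imwrite("pics/w1.png",p["color"]); np.save("w1.npy",p,allow_pickle=True)
print(p["camera_from_world"].round(3).tolist(),p["K"].tolist())
for d in bot.search_frame(p,"gap_mid"): print(d["xyz"],d["confidence"],proj(p,d["xyz"]))
s=bot.get_state();print(s["position"],s["ee_rot"],s["clock"])
E
```

```text
[[0.171, 0.985, -0.001, -0.373], [0.944, -0.163, 0.287, -0.391], [0.282, -0.05, -0.958, 0.284], [0.0, 0.0, 0.0, 1.0]] [[402.8945862713937, 0.0, 311.52191220359805], [0.0, 402.8945862713937, 237.46605981774883], [0.0, 0.0, 1.0]]
[0.4258, 0.3125, 0.0173] 0.9 [319.7868218 199.6602952]
[0.43424251 0.30431121 0.20540511] [ 3.14159012e+00 -2.20390432e-04  2.97254728e+00] 2.2833
```

View pics/w1.png

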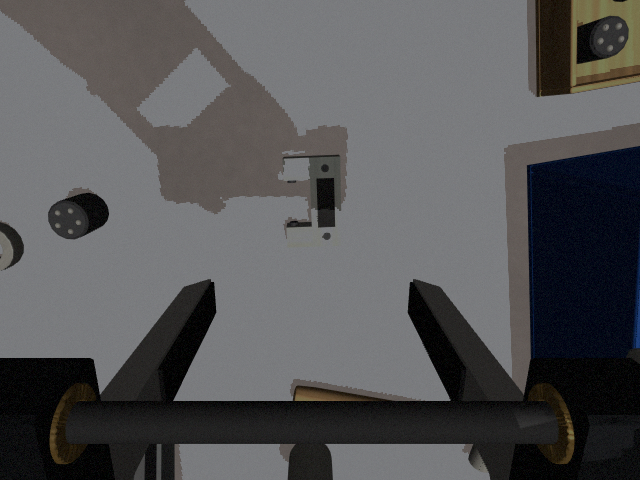

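The wrist view shows the U with its spine at columns 309–340 and rows 157–240, and its arms to the left. I zoom in for the corners.

```bash
python3 - <<'E'
import cv2
a=cv2.imread("pics/w1.png")[140:260,265:365]
a=cv2.convertScaleAbs(a,alpha=1.3)
cv2.imwrite("pics/w1c.png",cv2.resize(a,None,fx=5,fy=5,interpolation=cv2.INTER_NEAREST))
E
```

```text
(no output)
```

View pics/w1c.png

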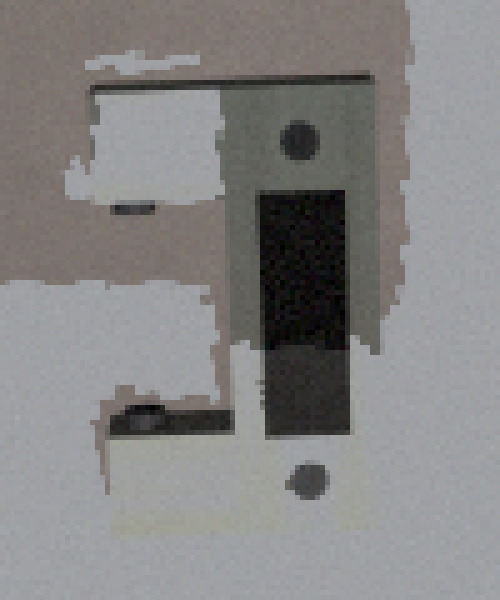

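```bash
python3 - <<'E'
from h import *
p=np.load("w1.npy",allow_pickle=True).item()
c=lambda u,v:ray(p,(265+u/5,140+v/5),.018)[:2]
pts={k:c(*v) for k,v in dict(BR=(375,78),BL=(92,88),FL=(111,533),h1=(300,140),h2=(309,481),lab=(307,312),in1=(226,195),in2=(233,410)).items()}
# model (x up=+x world): BR is low x. x=-42,y=+14 ; BL x=-42,y=-38; FL x=42,y=-38
for k,v in pts.items(): print(k,v.round(4))
M=np.array([[-42,14],[-42,-38],[42,-38],[-22,-14],[22,-14]])/1e3
W=np.array([pts[k] for k in("BR","BL","FL","in1","in2")])
m=M.mean(0);w=W.mean(0);H=(M-m).T@(W-w);a=np.arctan2(H[0,1]-H[1,0],H[0,0]+H[1,1])
R=np.array([[np.cos(a),-np.sin(a)],[np.sin(a),np.cos(a)]])
print("yaw deg",np.degrees(a),"mid",w-R@m,"\nres mm",((M-m)@R.T+w-W)*1e3)
print(np.degrees(np.arctan2(*(pts["h2"]-pts["h1"])[::-1])),(pts["h1"]+pts["h2"])/2)
E
```

```text
BR [0.3893 0.3369]
BL [0.3824 0.2867]
FL [0.4652 0.2744]
h1 [0.3979 0.3219]
h2 [0.4614 0.3133]
lab [0.4292 0.3181]
in1 [0.4054 0.3071]
in2 [0.4453 0.3015]
yaw deg -7.8999110924533475 mid [0.42833034 0.3179822 ] 
res mm [[-0.68394061  0.74410147]
 [-0.94104574 -0.62427629]
 [-0.48914137  0.17738405]
 [-0.77873705  0.06618147]
 [ 2.89286477 -0.3633907 ]]
-7.750931507446245 [0.42965972 0.31758659]
```

play_rows(dp=[[-0.22,0.55,-1],[0,0,-1],[0,0,-1],[0,0,-1],[0,0,-1],[0,0,-1],[0,0,-0.5],[0,0,0]], delta_rot=[[0,0,0.38],[0,0,0],[0,0,0],[0,0,0],[0,0,0],[0,0,0],[0,0,0],[0,0,0]], claw=0.5)

```text
clock: 2.95
position: [0.4271, 0.3178, 0.0404]
ee_rot: [-3.139, -0.004, 3.007]
wrist_force: [-0.3, -0.6, -0.1]
grip_width: 0.0477
gripper_force: 0.0
```

```bash
python3 - <<'E'
from h import *
p=bot.read_camera("wrist"); np.save("w2.npy",p,allow_pickle=True)
a=p["color"][120:420,120:520]
cv2.imwrite("pics/w2.png",cv2.resize(a,None,fx=2,fy=2))
s=bot.get_state();print(s["position"],s["ee_rot"],s["clock"],s["grip_width"])
E
```

```text
[0.42797968 0.31816322 0.04217869] [-3.14018399e+00 -1.72907207e-03  3.00699681e+00] 3.0 0.04700363639369086
```

View pics/w2.png

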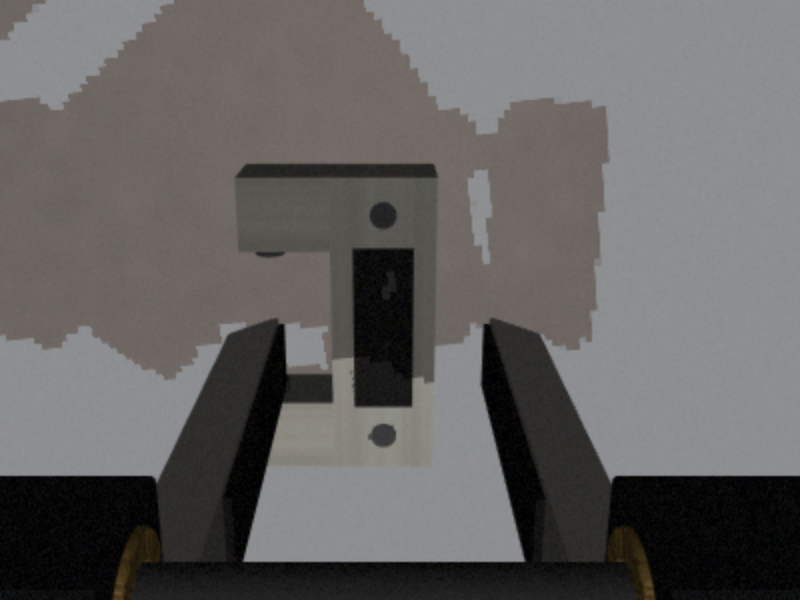

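The spine is centred between the fingers (spine columns 331–436, fingers 284–484 in the crop). I go down and grip.

play_rows(dp=[[0,0,-0.6],[0,0,-0.62],[0,0,0],[0,0,0]], delta_rot=[[0,0,0],[0,0,0],[0,0,0],[0,0,0]])

```text
clock: 3.33
position: [0.4291, 0.3183, 0.0134]
ee_rot: [3.141, 0.0, 3.006]
wrist_force: [0.0, 0.1, 0.3]
grip_width: 0.0473
gripper_force: 0.0
```

play_rows(dp=[[0,0,0],[0,0,0],[0,0,0],[0,0,0],[0,0,0],[0,0,0]], delta_rot=[[0,0,0],[0,0,0],[0,0,0],[0,0,0],[0,0,0],[0,0,0]], claw=0.1, grip_force=50)

```text
clock: 3.83
position: [0.4295, 0.318, 0.0133]
ee_rot: [3.141, 0.001, 3.006]
wrist_force: [-1.2, -0.8, 7.4]
grip_width: 0.0269
gripper_force: 50.0
```

play_rows(dp=[[0,0,1],[0,0,1],[0,0,1],[0,0,1],[0,0,1],[0,0,1],[0,0,1],[0,0,1]], delta_rot=[[0,0,0],[0,0,0],[0,0,0],[0,0,0],[0,0,0],[0,0,0],[0,0,0],[0,0,0]])

```text
clock: 4.5
position: [0.4287, 0.3174, 0.2133]
ee_rot: [-3.141, -0.001, 3.006]
wrist_force: [0.3, 0.7, -4.9]
grip_width: 0.0268
gripper_force: 50.0
```

Gripped and lifted. Next I go above the case with the tool tilted to the slope and look.

play_rows(dp=[[0.75,-0.95,0],[0.75,-0.95,0],[0.75,-0.95,0],[0.75,-0.95,0],[0.75,-0.95,0],[0.75,-0.95,0],[0.75,-0.95,0],[0.75,-0.95,0]], delta_rot=[[0,-0.75,0],[0,-0.75,0],[0,-0.75,0],[0,-0.75,0],[0,-0.75,0],[0,-0.75,0],[0,-0.75,0],[0,-0.75,0]])

```text
clock: 5.17
position: [0.5793, 0.1264, 0.2121]
ee_rot: [3.064, 0.52, 2.985]
wrist_force: [0.7, -0.6, -4.2]
grip_width: 0.0266
gripper_force: 50.0
```

play_rows(dp=[[0.75,-0.95,-0.5],[0.75,-0.95,-0.5],[0.7,-0.95,-0.5],[0,0,0],[0,0,0],[0,0,0]], delta_rot=[[0,0,0.5],[0,0,0.5],[0,0,0.3],[0,0,0],[0,0,0],[0,0,0]])

```text
clock: 5.67
position: [0.6336, 0.0566, 0.1745]
ee_rot: [3.063, 0.517, 3.098]
wrist_force: [-0.1, -0.3, -4.2]
grip_width: 0.0269
gripper_force: 50.0
```

```bash
python3 - <<'E'
from h import *
p=bot.read_camera("wrist"); np.save("w3.npy",p,allow_pickle=True)
cv2.imwrite("pics/w3.png",cv2.convertScaleAbs(p["color"],alpha=1.6))
for q in("gap_pocket","depth_pocket"):
  for d in bot.search_frame(p,q): print(q,d["xyz"],d["confidence"],proj(p,d["xyz"]))
s=bot.get_state();print(s["position"],s["ee_rot"],s["clock"],s["grip_width"])
E
```

```text
gap_pocket [0.668, -0.0325, 0.0549] 0.9 [180.79341818 199.52297865]
gap_pocket [0.6525, 0.2852, 0.0217] 0.43 [582.27193889 138.81957752]
depth_pocket [0.6737, -0.0292, 0.0551] 0.98 [187.00991866 205.23516512]
[0.63381723 0.05746846 0.17545125] [3.06333722 0.51864439 3.09930151] 5.8167 0.026939602983802474
```

View pics/w3.png

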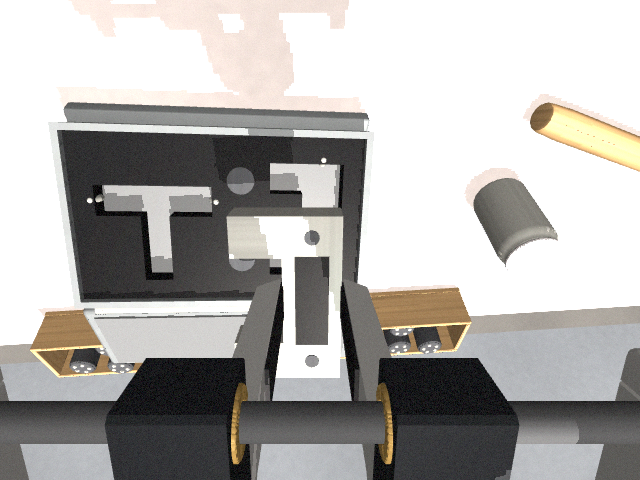

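The wrist view shows the whole insert: the T cutout at about (158,230), the U cutout's lower end at (305,185), and the gauge held straight. Zooming in.

```bash
python3 - <<'E'
import cv2,numpy as np
p=np.load("w3.npy",allow_pickle=True).item()
a=p["color"][110:310,60:380].astype(float)
a=255*(a/255)**.45
cv2.imwrite("pics/w3c.png",cv2.resize(a.clip(0,255).astype(np.uint8),None,fx=2.5,fy=2.5,interpolation=cv2.INTER_NEAREST))
E
```

```text
(no output)
```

View pics/w3c.png

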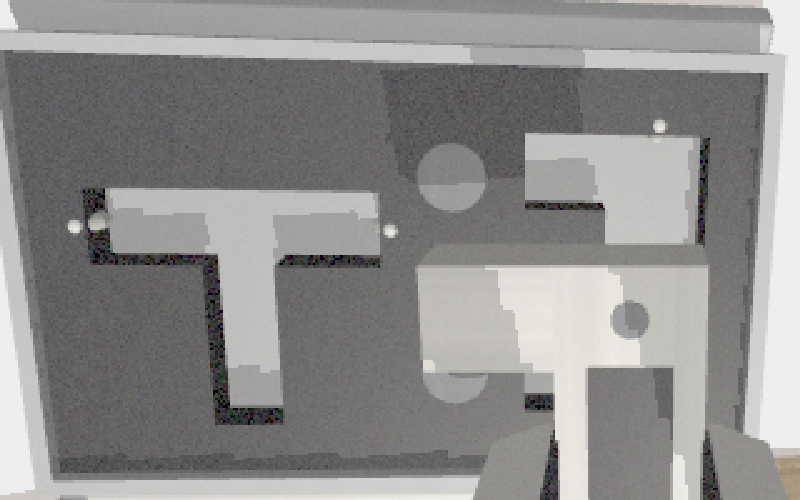

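```bash
cat > fit.py <<'E'
from h import *
from scipy.optimize import least_squares
from scipy.spatial.transform import Rotation as Ro
D=np.array([10,-123])
T=[((82,188),(-35.2,-41.2)),((90,265),(-12.8,-41.2)),((378,192),(-35.2,41.2)),((381,268),(-12.8,41.2)),((215,424),(37.2,-10.2)),((284,424),(37.2,10.2)),((207,265),(-12.8,-10.2)),((277,265),(-12.8,10.2))]
U=[((525,133),(-43.2,-39.2)),((710,137),(-43.2,15.2)),((525,209),(-20.8,-39.2)),((606,209),(-20.8,-12.8)),((525,410),(43.2,-39.2))]
px=np.array([u for u,_ in T+U])/2.5+[60,110]
m=np.array([np.array(x)+D for _,x in T]+[x for _,x in U])/1e3
def face(yaw,sl=30): return (Ro.from_euler('z',yaw)*Ro.from_euler('y',-sl,degrees=True)).as_matrix()
if __name__=="__main__":
    p=np.load("w3.npy",allow_pickle=True).item()
    def f(v,full=False):
        R=face(v[3],v[4] if len(v)>4 else 30); return (np.array([proj(p,v[:3]+R@np.append(a,0)) for a in m])-px).ravel()
    for v0 in ([.66,.055,.065,0],[.66,.055,.065,0,30]):
        r=least_squares(f,v0,loss='soft_l1'); print(r.x.round(4),np.degrees(r.x[3]),"rms px",np.sqrt((f(r.x)**2).mean()))
        if len(v0)==4: print(f(r.x).reshape(-1,2).round(1).tolist())
    v=least_squares(f,[.66,.055,.065,0],loss='soft_l1').x;R=face(v[3])
    for c in [(5,52),(770,73),(60,473)]: # insert corners vs face frame
        uv=np.array(c)/2.5+[60,110];M=np.linalg.inv(p["camera_from_world"]);d=M[:3,:3]@np.linalg.inv(p["K"])@np.append(uv,1);o=M[:3,3]
        n=R[:,2];P=o+d*(n@(v[:3]-o))/(n@d);print("corner",(R.T@(P-v[:3])*1e3).round(1))
    s=bot.get_state();Rt=Ro.from_euler('xyz',s["ee_rot"]).as_matrix()
    # want tool: z=-n, y=+face y
    Rd=np.column_stack([-R[:,0],R[:,1],-R[:,2]])
    dr=Ro.from_matrix(Rd@Rt.T).as_rotvec(degrees=True)
    tgt=v[:3]+R@[0,0,.035]
    print("rot units",dr/5,"dp to 35mm above",(tgt-s["position"])/.025,"tcp in face mm",(R.T@(s["position"]-v[:3])*1e3).round(1))
E
python3 fit.py
```

```text
[ 0.687   0.0713  0.0659 -0.0796] -4.560385247416406 rms px 0.7560573301247617
[[0.1, -0.2], [0.6, -0.2], [0.1, 0.0], [0.0, -0.5], [0.6, 0.1], [0.3, -0.1], [-1.9, 0.1], [-1.2, 0.4], [-0.0, -0.0], [-0.3, -0.1], [-0.1, 0.0], [2.9, 0.5], [-0.3, 0.0]]
[ 0.687   0.0712  0.0658 -0.0796 30.3464] -4.5623837451966285 rms px 0.7487639661813759
corner [ -62. -180.   -0.]
corner [-62.1  32.3   0. ]
corner [  62.9 -180.8   -0. ]
rot units [-0.7798617  -0.00927419 -0.87373717] dp to 35mm above [ 1.42857116  0.60711614 -3.17154498] tcp in face mm [  9.9 -18.  120.9]
```

```bash
cat > g.py <<'E'
from fit import *
p=np.load("w3.npy",allow_pickle=True).item()
s=bot.get_state();Rt=Ro.from_euler('xyz',s["ee_rot"]).as_matrix();t=s["position"]
c=np.array([(417,266),(708,266),(422,373),(555,367),(630,320)])/2.5+[60,110]
c=np.vstack([c,[(340.5,378),(312,361)]])
# gauge frame in tool: gx=-tx, gy=ty, gz=-tz ; hole1 (-33,0)?, use w1 hole spacing 64 -> x=-32
M=np.array([(-42,-38),(-42,14),(-22,-38),(-22,-14),(-32,0),(42,14),(32,0)])/1e3
F=np.diag([-1,1,-1.])
def f(v):
    R=Rt@F@Ro.from_euler('zyx',[v[2],v[3],v[4]]).as_matrix()
    return (np.array([proj(p,t+Rt@[v[0],v[1],.0043]+R@np.append(a,.009)) for a in M])-c).ravel()
r=least_squares(f,np.zeros(5),loss='soft_l1')
print("gauge mid in tool x,y mm",r.x[:2]*1e3,"yaw,pitch,roll deg",np.degrees(r.x[2:]));print(f(r.x).reshape(-1,2).round(1).tolist())
E
python3 g.py
```

```text
gauge mid in tool x,y mm [ 1.45342432 -0.23239375] yaw,pitch,roll deg [0.09730291 0.95129514 0.51293027]
[[-0.8, -0.2], [0.7, -0.2], [0.1, -0.5], [-0.5, 2.0], [0.1, -0.2], [-0.1, 0.2], [0.5, -0.0]]
```

play_rows(dp=[[0.37,0.15,-0.79],[0.37,0.15,-0.79],[0.37,0.15,-0.79],[0.37,0.16,-0.77],[0,0,0],[0,0,0],[0,0,0],[0,0,0]], delta_rot=[[-0.2,0,-0.22],[-0.2,0,-0.22],[-0.2,0,-0.22],[-0.18,0,-0.21],[0,0,0],[0,0,0],[0,0,0],[0,0,0]])

```text
clock: 6.48
position: [0.6714, 0.0718, 0.0982]
ee_rot: [3.141, 0.524, 3.061]
wrist_force: [0.9, 0.1, -4.7]
grip_width: 0.0267
gripper_force: 50.0
```

```bash
cat > rel.py <<'E'
from fit import *
G=np.array([.687,.0713,.0659]);R=face(-.0796)
def rel(off=(0,0,0),n=4):
    P=[];E=[]
    for _ in range(n):
        s=bot.get_state();P.append(s["position"]);E.append(s["ee_rot"])
        if n>1: bot.read_camera("top")
    P=np.mean(P,0);Rt=Ro.from_euler('xyz',E[-1]).as_matrix()
    Rd=np.column_stack([-R[:,0],R[:,1],-R[:,2]])
    print("tcp in face mm",((R.T@(P-G))*1e3-np.array(off)).round(2),"rot units",(Ro.from_matrix(Rd@Rt.T).as_rotvec(degrees=True)/5).round(3),"F face",(R.T@s["wrist_force"]).round(1),"w",round(s["grip_width"],4),s["clock"])
if __name__=="__main__":
    rel()
    print("unit per mm along fx,fy,fz:",(R.T/25).round(4).tolist())
    p=bot.read_camera("wrist"); np.save("w4.npy",p,allow_pickle=True)
    a=p["color"].astype(float);a=(255*(a/255)**.45).astype(np.uint8)
    uv=[]
    for (u,x) in T: 
        q=proj(p,G+R@np.append((np.array(x)+D)/1e3,0)); cv2.circle(a,tuple(int(round(i)) for i in q),2,(0,0,255),1)
    for (u,x) in U:
        q=proj(p,G+R@np.append(np.array(x)/1e3,0)); cv2.circle(a,tuple(int(round(i)) for i in q),2,(0,255,0),1)
    cv2.imwrite("pics/w4.png",cv2.resize(a[100:400,0:400],None,fx=2,fy=2,interpolation=cv2.INTER_NEAREST))
E
python3 rel.py
```

```text
tcp in face mm [ 2.53 -0.93 35.57] rot units [-0.002  0.005  0.011] F face [-2.9 -1.  -4.1] w 0.0264 6.6333
unit per mm along fx,fy,fz: [[0.0345, -0.0028, 0.02], [0.0032, 0.0399, -0.0], [-0.0199, 0.0016, 0.0346]]
```

View pics/w4.png

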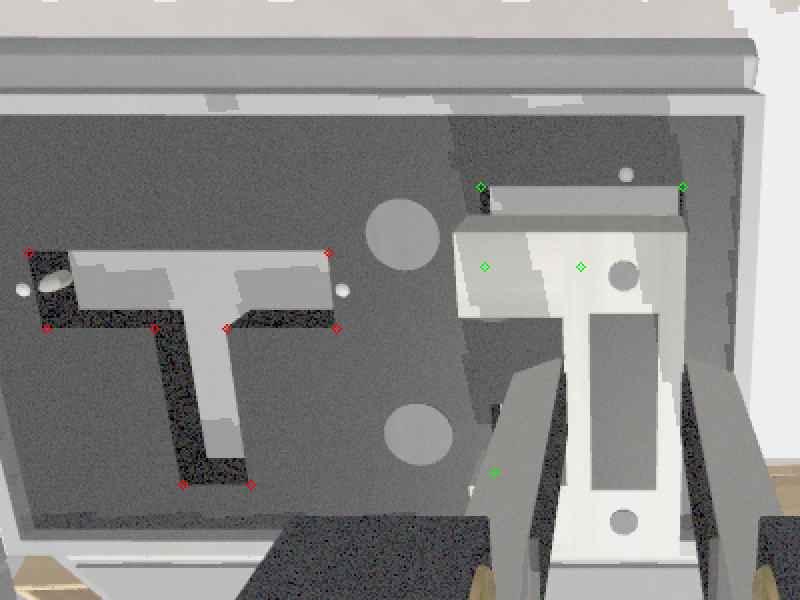

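The predicted cutout corners (red and green) sit on the picture's edges to within a pixel. I refit the gauge in the hand from this closer view.

```bash
sed -e 's/w3.npy/w4.npy/' -e 's/^c=np.array.*/c=np.array([(453,232),(688,232),(458,318),(563,318),(624,275)])\/2+[0,100]/' -e 's/^c=np.vstack.*/c=np.vstack([c,np.array([(684,557),(624,521)])\/2+[0,100]])/' g.py > g2.py; python3 g2.py; python3 -c "
from rel import *
rel(n=6)"
```

```text
gauge mid in tool x,y mm [0.2372082  0.74767816] yaw,pitch,roll deg [0.36452565 0.09214965 0.3454322 ]
[[0.0, 0.4], [-0.5, -0.1], [0.4, -0.2], [0.2, -0.4], [0.1, 0.1], [-1.3, -0.4], [0.8, 0.4]]
tcp in face mm [ 1.77 -0.95 34.63] rot units [ 0.001 -0.013  0.01 ] F face [-1.6 -0.1 -3.7] w 0.027 6.9833
```

```bash
cat > g3.py <<'E'
from rel import *
p=np.load("w4.npy",allow_pickle=True).item()
c=np.array([(453,232),(688,232),(458,318),(563,318),(624,275),(684,557),(624,521)])/2+[0,100]
M=np.array([(-42,-38),(-42,14),(-22,-38),(-22,-14),(-32,0),(42,14),(32,0)])/1e3
def f(v): # gauge top-plane in face coords: x,y,z,yaw
    Rg=R@Ro.from_euler('z',v[3]).as_matrix()
    return (np.array([proj(p,G+R@v[:3]+Rg@np.append(a,0)) for a in M])-c).ravel()
r=least_squares(f,[0,0,.04,0],loss='soft_l1');print("gauge mid in face mm",(r.x[:3]*1e3).round(2),"yaw deg",np.degrees(r.x[3]),f(r.x).reshape(-1,2).round(1).tolist())
E
python3 g3.py; python3 - <<'E'
from h import *
p=[]
for i in range(5):
    q=bot.read_camera("wrist");p.append(np.linalg.inv(q["camera_from_world"])[:3,3]);
    p[-1]=np.append(p[-1],bot.get_state()["position"])
print(np.array(p).round(4))
E
```

```text
gauge mid in face mm [ 1.63 -0.3  40.04] yaw deg 0.2846802642312945 [[-0.2, 0.3], [-0.3, -0.3], [0.2, -0.1], [0.2, -0.4], [0.2, 0.0], [-1.2, -0.1], [0.8, 0.7]]
[[0.5093 0.0851 0.2091 0.6711 0.0717 0.0964]
 [0.5093 0.0851 0.2091 0.6712 0.0717 0.0964]
 [0.5093 0.0851 0.209  0.6711 0.0717 0.0964]
 [0.5093 0.0851 0.209  0.6711 0.0717 0.0964]
 [0.5093 0.0851 0.209  0.6711 0.0718 0.0964]]
```

play_rows(dp=[[-0.045,0.018,-0.027],[0.1,-0.008,-0.173],[0.1,-0.008,-0.173],[0.1,-0.008,-0.173],[0.1,-0.008,-0.173],[0,0,0],[0,0,0],[0,0,0]], delta_rot=[[0,0,0],[0,0,0],[0,0,0],[0,0,0],[0,0,0],[0,0,0],[0,0,0],[0,0,0]])

```text
clock: 7.95
position: [0.6801, 0.0714, 0.0785]
ee_rot: [-3.141, 0.522, 3.061]
wrist_force: [-0.4, -0.0, -4.8]
grip_width: 0.0266
gripper_force: 50.0
```

play_rows(dp=[[0.04,-0.003,-0.069],[0.04,-0.003,-0.069],[0.04,-0.003,-0.069],[0,0,0]], delta_rot=[[0,0,0],[0,0,0],[0,0,0],[0,0,0]])

```text
clock: 8.28
position: [0.6832, 0.0712, 0.0732]
ee_rot: [-3.141, 0.523, 3.061]
wrist_force: [0.4, 0.1, -4.4]
grip_width: 0.0271
gripper_force: 50.0
```

```bash
python3 -c "
from rel import *
rel(n=3)"
```

```text
tcp in face mm [ 0.32 -0.44  8.29] rot units [ 0.    -0.012  0.009] F face [-3.8  0.9 -2.3] w 0.0265 8.3833
```

No contact force, and the underside is about 4 mm inside the cutout. I go further in.

play_rows(dp=[[0.02,-0.002,-0.035],[0.02,-0.002,-0.035],[0.02,-0.002,-0.035],[0.02,-0.002,-0.035],[0,0,0],[0,0,0]], delta_rot=[[0,0,0],[0,0,0],[0,0,0],[0,0,0],[0,0,0],[0,0,0]])

```text
clock: 8.93
position: [0.6849, 0.0712, 0.0702]
ee_rot: [-3.142, 0.523, 3.061]
wrist_force: [-8.9, 1.3, 1.2]
grip_width: 0.0271
gripper_force: 50.0
```

```bash
python3 -c "
from rel import *
rel(n=3)"
```

```text
tcp in face mm [ 0.32 -0.29  4.8 ] rot units [-0.001 -0.013  0.007] F face [-6.8  0.8  6.5] w 0.0271 9.0333
```

play_rows(dp=[[0.01,-0.001,-0.041],[0.02,-0.002,-0.035],[0.02,-0.002,-0.035],[0.02,-0.002,-0.035],[0,0,0],[0,0,0]], delta_rot=[[0,0,0],[0,0,0],[0,0,0],[0,0,0],[0,0,0],[0,0,0]])

```text
clock: 9.58
position: [0.6869, 0.071, 0.0671]
ee_rot: [3.142, 0.523, 3.061]
wrist_force: [-10.3, 1.7, 6.7]
grip_width: 0.0269
gripper_force: 60.3
```

```bash
python3 -c "
from rel import *
rel(n=3)"
```

```text
tcp in face mm [ 0.49 -0.27  1.09] rot units [-0.001 -0.004  0.007] F face [-5.2  1.1  9.8] w 0.0269 9.6833
```

Most of the way in. I release a little, back off, close the fingers and press on the spine's middle.

play_rows(dp=[[0,0,0],[0,0,0],[0,0,0],[-0.2,0.016,0.346],[-0.2,0.016,0.346],[0,0,0]], delta_rot=[[0,0,0],[0,0,0],[0,0,0],[0,0,0],[0,0,0],[0,0,0]], claw=0.33)

```text
clock: 10.23
position: [0.6772, 0.0718, 0.0863]
ee_rot: [3.141, 0.526, 3.061]
wrist_force: [0.2, 0.1, 0.3]
grip_width: 0.0308
gripper_force: 0.0
```

play_rows(dp=[[0,0,0],[0,0,0],[0,0,0],[0,0,0],[0,0,0],[0,0,0],[0,0,0]], delta_rot=[[0,0,0],[0,0,0],[0,0,0],[0,0,0],[0,0,0],[0,0,0],[0,0,0]], claw=0, grip_force=20)

```text
clock: 10.82
position: [0.6768, 0.0716, 0.0833]
ee_rot: [-3.141, 0.522, 3.061]
wrist_force: [-0.0, 0.1, -0.1]
grip_width: 0.0005
gripper_force: 0.0
```

```bash
python3 -c "
from rel import *
rel(n=3)"
```

```text
tcp in face mm [-0.14 -0.56 20.19] rot units [ 0.    -0.015  0.01 ] F face [ 0.3 -0.3  0. ] w 0.0002 10.9167
```

play_rows(dp=[[0.14,-0.011,-0.242],[0.1,-0.008,-0.173],[0.04,-0.003,-0.069],[0.02,-0.002,-0.035],[0.02,-0.002,-0.035],[0.01,-0.001,-0.017],[0.01,-0.001,-0.017],[0,0,0]], delta_rot=[[0,0,0],[0,0,0],[0,0,0],[0,0,0],[0,0,0],[0,0,0],[0,0,0],[0,0,0]])

```text
clock: 11.63
position: [0.6852, 0.071, 0.0688]
ee_rot: [-3.141, 0.522, 3.061]
wrist_force: [-2.0, 0.3, 0.0]
grip_width: 0.0005
gripper_force: 0.5
```

play_rows(dp=[[0,0,0],[0,0,0],[0,0,0]], delta_rot=[[0,0,0],[0,0,0],[0,0,0]])

```text
clock: 11.88
position: [0.6853, 0.0709, 0.0688]
ee_rot: [-3.141, 0.523, 3.061]
wrist_force: [-2.8, 1.3, 1.9]
grip_width: 0.0009
gripper_force: 1.4
```

```bash
python3 -c "
from rel import *
rel(n=3)"
```

```text
tcp in face mm [ 0.   -0.51  3.4 ] rot units [ 0.001 -0.012  0.008] F face [-1.7 -0.1  3.1] w 0.0003 11.9833
```

play_rows(dp=[[0.02,-0.002,-0.035],[0.01,-0.001,-0.017],[0,0,0],[0,0,0]], delta_rot=[[0,0,0],[0,0,0],[0,0,0],[0,0,0]])

```text
clock: 12.37
position: [0.6855, 0.0709, 0.0687]
ee_rot: [-3.141, 0.522, 3.061]
wrist_force: [-24.1, 0.4, 21.9]
grip_width: 0.0005
gripper_force: 15.5
```

```bash
python3 -c "
from rel import *
rel(n=3)"
```

```text
tcp in face mm [ 0.15 -0.51  3.16] rot units [ 0.003 -0.017  0.01 ] F face [-10.2  -0.7  30.9] w 0.0006 12.4667
```

play_rows(dp=[[0.016,-0.001,-0.028],[0,0,0],[0,0,0],[0,0,0]], delta_rot=[[0,0,0],[0,0,0],[0,0,0],[0,0,0]])

```text
clock: 12.85
position: [0.6856, 0.0709, 0.0686]
ee_rot: [-3.141, 0.522, 3.061]
wrist_force: [-35.5, 0.5, 31.7]
grip_width: 0.0005
gripper_force: 22.8
```

```bash
python3 -c "
from rel import *
rel(n=3)"
```

```text
tcp in face mm [ 0.2  -0.47  3.04] rot units [ 0.005 -0.02   0.009] F face [-14.8  -2.5  45.2] w 0.0005 12.95
```

play_rows(dp=[[-0.4,0.032,0.692],[-0.5,0.04,0.865],[-0.5,0.04,0.865],[-0.5,-0.5,0.865],[-0.5,-0.8,0.8],[0,0,0],[0,0,0],[0,0,0]], delta_rot=[[0,0,0],[0,0,0],[0,0,0],[0,0,0],[0,0,0],[0,0,0],[0,0,0],[0,0,0]], claw=0.5)

```text
clock: 13.67
position: [0.6265, 0.0411, 0.1682]
ee_rot: [-3.141, 0.522, 3.061]
wrist_force: [-0.2, 0.1, -0.5]
grip_width: 0.0468
gripper_force: 0.0
```

```bash
python3 - <<'E'
from rel import *
rel(n=1)
p=bot.read_camera("wrist"); np.save("w5.npy",p,allow_pickle=True)
a=p["color"].astype(float);a=(255*(a/255)**.45).astype(np.uint8)
def L(z,col):
    o=np.array([(-42,14),(42,14),(42,-38),(22,-38),(22,-14),(-22,-14),(-22,-38),(-42,-38)])
    q=[proj(p,G+R@np.append(x,z)/1e3) for x in o]; return np.array(q)
q=L(2,0);x0,y0=(q.min(0)-30).astype(int);x1,y1=(q.max(0)+30).astype(int);x0=max(x0,0);y0=max(y0,0)
b=cv2.resize(a[y0:y1,x0:x1],None,fx=4,fy=4,interpolation=cv2.INTER_NEAREST)
for z,col in((2,(0,255,0)),(3.2,(0,0,255))):
    for u in (L(z,0)-[x0,y0])*4+2: cv2.circle(b,tuple(u.astype(int)),3,col,1)
cv2.imwrite("pics/w5.png",b[:600,:800]);print(b.shape,x0,y0)
E
```

```text
tcp in face mm [  1.   -34.89 117.58] rot units [ 0.001 -0.019  0.014] F face [-0.5  0.1 -0.3] w 0.0468 13.6667
(668, 524, 3) 277 146
```

View pics/w5.png

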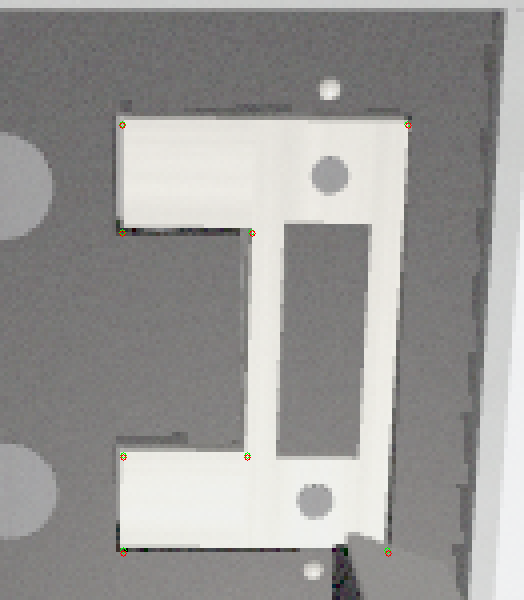

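The U gauge lies level and home, with its edges on the marks for 2 mm proud. Next is the steel T, beyond the pink one, at about (0.467, -0.34).

play_rows(dp=[[-0.4,-0.95,0.08],[-0.4,-0.95,0.08],[-0.4,-0.95,0.08],[-0.4,-0.95,0.08],[-0.4,-0.95,0.08],[-0.4,-0.95,0.08],[-0.4,-0.95,0.08],[-0.4,-0.95,0.08]], delta_rot=[[0.06,0.75,0],[0.06,0.75,0],[0.06,0.75,0],[0.06,0.75,0],[0.06,0.75,0],[0.06,0.75,0],[0.06,0.75,0],[0.06,0.75,0]])

```text
clock: 14.38
position: [0.546, -0.1497, 0.1839]
ee_rot: [3.142, -0.008, 3.062]
wrist_force: [-0.2, 0.1, 0.1]
grip_width: 0.047
gripper_force: 0.0
```

play_rows(dp=[[-0.4,-0.95,0.08],[-0.4,-0.95,0.08],[-0.4,-0.95,0.08],[-0.4,-0.95,0.08],[-0.4,-0.95,0.08],[-0.4,-0.95,0.08],[-0.4,-0.95,0.08],[-0.4,-0.95,0.08]], delta_rot=[[0,0,0.45],[0,0,0.45],[0,0,0.45],[0,0,0.45],[0,0,0.45],[0,0,0.45],[0,0,0.45],[0,0,0.45]])

```text
clock: 15.05
position: [0.4662, -0.3397, 0.1995]
ee_rot: [3.141, -0.004, -2.905]
wrist_force: [-0.4, 1.3, -0.3]
grip_width: 0.0472
gripper_force: 0.0
```

play_rows(dp=[[0,0,-1],[0,0,-1],[0,0,-1],[0,0,0],[0,0,0],[0,0,0]], delta_rot=[[0,0,0],[0,0,0],[0,0,0],[0,0,0],[0,0,0],[0,0,0]])

```text
clock: 15.55
position: [0.4671, -0.3391, 0.1268]
ee_rot: [-3.141, -0.003, -2.907]
wrist_force: [-0.0, 0.2, 0.3]
grip_width: 0.0468
gripper_force: 0.0
```

```bash
python3 - <<'E'
from h import *
s=bot.get_state();print(s["position"],s["ee_rot"],s["joint_positions"].round(3),s["clock"])
p=bot.read_camera("wrist"); np.save("w6.npy",p,allow_pickle=True)
cv2.imwrite("pics/w6.png",p["color"])
for d in bot.search_frame(p,"depth_mid"): print(d["xyz"],d["confidence"],proj(p,d["xyz"]))
E
```

```text
[ 0.46710821 -0.33905175  0.12679806] [-3.14050923e+00 -2.53956193e-03 -2.90721962e+00] [-0.69   0.434  1.529 -0.003  1.18  -2.494] 15.55
[0.4907, -0.2041, 0.0163] 0.76 [471.81543327 301.45818114]
[0.4638, -0.3467, 0.0143] 0.66 [302.54561551 227.69722521]
[0.3563, -0.3537, 0.0179] 0.65 [328.73998666  74.81476511]
```

```bash
python3 - <<'E'
import cv2,numpy as np
a=cv2.imread("pics/w6.png")[135:335,180:440].astype(float)
a=(255*(a/255)**.8)
cv2.imwrite("pics/w6c.png",cv2.resize(a.astype(np.uint8),None,fx=3,fy=3,interpolation=cv2.INTER_NEAREST))
E
```

```text
(no output)
```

View pics/w6c.png

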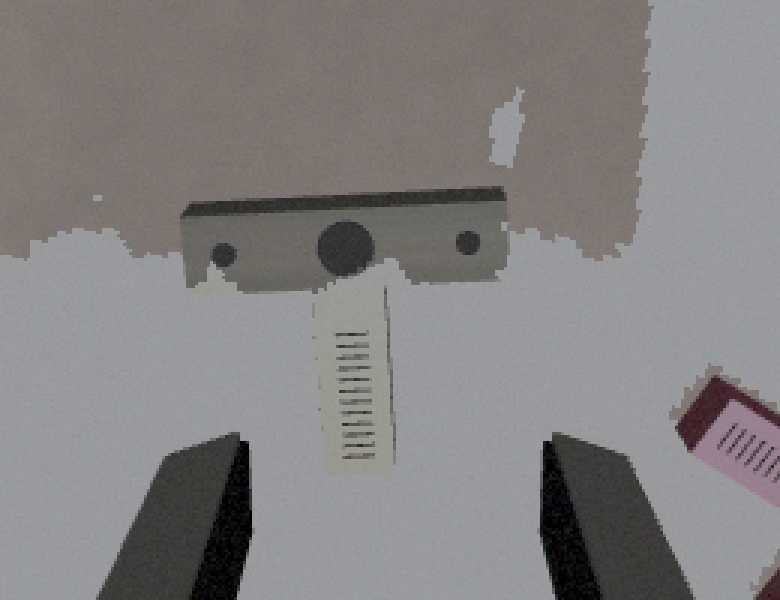

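The T's crossbar runs through (180–510, 200–292) of the crop and its stem ends at (360,470). Its axes are close to the tool's.

```bash
cat > t.py <<'E'
from fit import *
p=np.load("w6.npy",allow_pickle=True).item()
c=np.array([(180,217),(505,200),(188,292),(510,278),(325,473),(395,467),(346,249)])/3+[180,135]
M=np.array([(-34,-40),(-34,40),(-14,-40),(-14,40),(36,-9),(36,9),(-24,0)])/1e3
def f(v):
    Rz=Ro.from_euler('z',v[2]).as_matrix()
    return (np.array([proj(p,[v[0],v[1],.018]+Rz@np.append(a,0)) for a in M])-c).ravel()
r=least_squares(f,[.47,-.34,.25],loss='soft_l1');v=r.x
print(v,np.degrees(v[2]),f(v).reshape(-1,2).round(1).tolist())
s=bot.get_state();g=np.array([v[0],v[1],.0])+Ro.from_euler('z',v[2]).as_matrix()@[-.006,0,0];g[2]=.0125
print("dp units to grasp",((g-s["position"])/.025).round(3), "yaw now",np.degrees(s["ee_rot"][2])+180, s["joint_positions"][5])
E
python3 t.py
```

```text
[ 0.47938893 -0.34709852  0.28536172] 16.35002192897972 [[-0.5, -0.7], [1.1, -0.5], [-0.4, 0.7], [0.1, 0.1], [0.1, 0.4], [-0.0, 1.3], [-0.1, -0.7]]
dp units to grasp [ 0.26  -0.383 -4.595] yaw now 13.420397213372866 -2.4942479489237033
```

play_rows(dp=[[0.375,-0.35,0],[0,0,-1],[0,0,-1],[0,0,-1],[0,0,-1],[0,0,-0.6],[0,0,0],[0,0,0]], delta_rot=[[0,0,0.3],[0,0,0],[0,0,0],[0,0,0],[0,0,0],[0,0,0],[0,0,0],[0,0,0]])

```text
clock: 16.32
position: [0.4762, -0.3479, 0.0118]
ee_rot: [-3.141, -0.003, -2.881]
wrist_force: [-0.1, 0.2, 0.4]
grip_width: 0.0467
gripper_force: 0.0
```

play_rows(dp=[[0,0,0],[0,0,0],[0,0,0],[0,0,0],[0,0,0],[0,0,0],[0,0,0],[0,0,0]], delta_rot=[[0,0,0],[0,0,0],[0,0,0],[0,0,0],[0,0,0],[0,0,0],[0,0,0],[0,0,0]], claw=0.05, grip_force=50)

```text
clock: 16.98
position: [0.476, -0.3479, 0.0116]
ee_rot: [-3.14, -0.002, -2.881]
wrist_force: [-1.2, 0.2, 6.0]
grip_width: 0.0173
gripper_force: 50.0
```

```bash
python3 - <<'E'
from h import *
s=bot.get_state();print({k:np.round(s[k],4) for k in("position","ee_rot","joint_positions","wrist_force","grip_width","clock")})
E
```

```text
{'position': array([ 0.476 , -0.3479,  0.0116]), 'ee_rot': array([-3.1405e+00, -2.3000e-03, -2.8814e+00]), 'joint_positions': array([-0.692 ,  0.6093,  1.5628, -0.0031,  0.97  , -2.5212]), 'wrist_force': array([-1.2444,  0.2453,  6.0251]), 'grip_width': np.float64(0.0173), 'clock': np.float64(16.9833)}
```

play_rows(dp=[[0,0,1],[0,0,1],[0,0,1],[0,0,1],[0,0,1],[0,0,1],[0,0,1],[0,0,0]], delta_rot=[[0,0,0],[0,0,-0.56],[0,0,-0.56],[0,0,-0.56],[0,0,-0.56],[0,0,-0.56],[0,0,-0.56],[0,0,-0.54]])

```text
clock: 17.65
position: [0.4769, -0.3486, 0.1909]
ee_rot: [-3.137, 0.003, 3.059]
wrist_force: [-0.4, -0.8, -2.3]
grip_width: 0.017
gripper_force: 50.0
```

play_rows(dp=[[0.55,0.92,0],[0.55,0.92,0],[0.55,0.92,0],[0.55,0.92,0],[0.55,0.92,0],[0.55,0.92,0],[0.55,0.92,0],[0.55,0.92,0]], delta_rot=[[-0.06,-0.75,0],[-0.06,-0.75,0],[-0.06,-0.75,0],[-0.06,-0.75,0],[-0.06,-0.75,0],[-0.06,-0.75,0],[-0.06,-0.75,0],[-0.06,-0.75,0]])

```text
clock: 18.32
position: [0.5859, -0.1625, 0.1858]
ee_rot: [3.141, 0.525, 3.061]
wrist_force: [0.5, -1.0, -3.0]
grip_width: 0.0171
gripper_force: 50.0
```

play_rows(dp=[[0.53,0.92,0],[0.53,0.92,0],[0.53,0.92,-0.3],[0.53,0.92,-0.7],[0.53,0.9,-0.7],[0,0,0],[0,0,0],[0,0,0]], delta_rot=[[0,0,0],[0,0,0],[0,0,0],[0,0,0],[0,0,0],[0,0,0],[0,0,0],[0,0,0]])

```text
clock: 18.98
position: [0.6518, -0.0494, 0.1434]
ee_rot: [-3.141, 0.522, 3.062]
wrist_force: [0.0, 0.2, -1.4]
grip_width: 0.0171
gripper_force: 50.0
```

```bash
python3 - <<'E'
from rel import *
rel((6.7,-123.3,0),n=3)
p=bot.read_camera("wrist"); np.save("w7.npy",p,allow_pickle=True)
cv2.imwrite("pics/w7.png",p["color"])
Mg=np.array([(-34,-40),(-34,40),(-14,-40),(-14,40),(36,-9),(36,9),(-24,0)])
s=bot.get_state();h=(R.T@(s["position"]-G))*1e3;print(h)
# predicted gauge outline if TCP offsets are right
print([proj(p,G+R@((h+[3.5+a[0],a[1],6.4])/1e3)).round().tolist() for a in Mg])
E
```

```text
tcp in face mm [10.33 -0.16 80.16] rot units [ 0.002 -0.004  0.02 ] F face [-1.2 -0.3 -2. ] w 0.0171 19.0833
[  17.29999325 -123.76409605   80.42006832]
[[222.0, 243.0], [400.0, 243.0], [225.0, 284.0], [398.0, 284.0], [293.0, 377.0], [329.0, 377.0], [311.0, 264.0]]
```

```bash
python3 - <<'E'
from h import *
g=cv2.cvtColor(cv2.imread("pics/w7.png"),cv2.COLOR_BGR2GRAY)
print("row258",g[256:261,205:240].mean(0).astype(int).tolist(),"|",g[256:261,385:415].mean(0).astype(int).tolist())
print("col 245",g[225:300,243:248].mean(1).astype(int).tolist())
print("col 380",g[225:300,378:383].mean(1).astype(int).tolist())
print("row 315",g[313:318,280:345].mean(0).astype(int).tolist())
print("col311",g[360:392,309:314].mean(1).astype(int).tolist())
E
```

```text
row258 [225, 224, 224, 225, 224, 224, 225, 224, 224, 223, 224, 225, 225, 225, 169, 159, 159, 160, 174, 202, 202, 202, 203, 202, 202, 204, 204, 204, 205, 205, 205, 205, 206, 205, 198] | [223, 222, 222, 222, 222, 222, 222, 222, 223, 222, 222, 222, 222, 222, 188, 98, 94, 95, 95, 95, 93, 95, 95, 96, 97, 96, 96, 97, 95, 96]
col 245 [40, 40, 41, 40, 43, 42, 59, 60, 59, 59, 58, 62, 61, 61, 60, 63, 112, 172, 171, 170, 173, 176, 180, 193, 191, 188, 192, 194, 207, 206, 204, 136, 87, 90, 90, 91, 90, 90, 91, 91, 90, 90, 92, 105, 202, 212, 208, 207, 205, 203, 201, 200, 199, 198, 199, 200, 202, 199, 47, 47, 48, 47, 48, 46, 47, 46, 47, 47, 49, 48, 49, 48, 48, 48, 50]
col 380 [50, 52, 51, 52, 52, 59, 61, 61, 62, 61, 60, 61, 62, 60, 60, 73, 209, 207, 207, 206, 210, 213, 214, 213, 212, 214, 218, 219, 220, 220, 210, 128, 112, 95, 96, 95, 95, 95, 95, 96, 98, 110, 136, 199, 222, 222, 221, 221, 220, 219, 218, 216, 216, 217, 217, 219, 217, 102, 65, 64, 65, 65, 65, 67, 66, 66, 66, 67, 68, 66, 68, 68, 67, 67, 69]
row 315 [75, 74, 75, 74, 75, 74, 59, 13, 13, 15, 8, 12, 16, 15, 212, 213, 214, 214, 215, 216, 215, 216, 216, 209, 192, 191, 190, 192, 191, 191, 192, 196, 196, 195, 196, 196, 196, 196, 195, 196, 205, 218, 219, 219, 219, 219, 219, 219, 219, 220, 36, 12, 13, 6, 13, 13, 13, 53, 74, 75, 74, 74, 74, 75, 76]
col311 [219, 95, 149, 220, 220, 219, 130, 114, 220, 221, 220, 220, 221, 219, 219, 208, 143, 119, 120, 119, 117, 118, 118, 120, 120, 121, 121, 121, 122, 121, 120, 120]
```

play_rows(dp=[[-0.342,0.034,-0.198],[0.318,-0.026,-0.553],[0.318,-0.026,-0.553],[0.318,-0.025,-0.554],[0.32,-0.025,-0.554],[0,0,0],[0,0,0],[0,0,0]], delta_rot=[[0,0,0],[0,0,0],[0,0,0],[0,0,0],[0,0,0],[0,0,0],[0,0,0],[0,0,0]])

```text
clock: 19.85
position: [0.6753, -0.0512, 0.0842]
ee_rot: [-3.141, 0.523, 3.061]
wrist_force: [-0.4, 0.7, -1.9]
grip_width: 0.0173
gripper_force: 50.0
```

```bash
python3 -c "
from rel import *
rel((7.1,-123.3,0),n=4);rel((7.1,-123.3,0),n=1)
p=bot.read_camera('wrist');cv2.imwrite('pics/w8.png',p['color']);np.save('w8.npy',p,allow_pickle=True)"
```

```text
tcp in face mm [ 0.56  0.36 16.89] rot units [0.003 0.003 0.01 ] F face [-1.6  1.1 -1.7] w 0.0172 20.0
tcp in face mm [ 0.51  0.49 16.73] rot units [0.003 0.002 0.01 ] F face [-1.3 -0.2 -1.4] w 0.017 20.05
```

play_rows(dp=[[-0.018,-0.015,-0.01],[0.04,-0.003,-0.069],[0.04,-0.003,-0.069],[0.04,-0.003,-0.069],[0.04,-0.003,-0.069],[0,0,0],[0,0,0]], delta_rot=[[0,0,0],[0,0,0],[0,0,0],[0,0,0],[0,0,0],[0,0,0],[0,0,0]])

```text
clock: 20.68
position: [0.6789, -0.0516, 0.0757]
ee_rot: [-3.141, 0.522, 3.061]
wrist_force: [-0.5, -0.6, -2.2]
grip_width: 0.0171
gripper_force: 50.0
```

```bash
python3 -c "
from rel import *
rel((7.1,-123.3,0),n=3)"
```

```text
tcp in face mm [-0.7   0.17  7.76] rot units [ 0.001 -0.015  0.008] F face [-2.4  0.  -2.1] w 0.0173 20.7833
```

play_rows(dp=[[0.034,-0.003,-0.027],[0.02,-0.002,-0.035],[0.02,-0.002,-0.035],[0.02,-0.002,-0.035],[0,0,0],[0,0,0]], delta_rot=[[0,0,0],[0,0,0],[0,0,0],[0,0,0],[0,0,0],[0,0,0]])

```text
clock: 21.33
position: [0.6815, -0.0518, 0.0727]
ee_rot: [-3.141, 0.523, 3.061]
wrist_force: [4.2, -1.1, -4.7]
grip_width: 0.0173
gripper_force: 50.0
```

```bash
python3 -c "
from rel import *
rel((7.1,-123.3,0),n=3)"
```

```text
tcp in face mm [-0.05  0.15  3.69] rot units [ 0.002 -0.009  0.009] F face [ 1.1 -0.5 -5.9] w 0.0175 21.4333
```

play_rows(dp=[[0.02,-0.002,-0.035],[0.02,-0.002,-0.035],[0.01,-0.001,-0.017],[0,0,0],[0,0,0]], delta_rot=[[0,0,0],[0,0,0],[0,0,0],[0,0,0],[0,0,0]])

```text
clock: 21.9
position: [0.6826, -0.0519, 0.0708]
ee_rot: [-3.141, 0.523, 3.061]
wrist_force: [-2.4, -0.1, 3.5]
grip_width: 0.0172
gripper_force: 51.8
```

```bash
python3 -c "
from rel import *
rel((7.1,-123.3,0),n=3)"
```

```text
tcp in face mm [0.04 0.11 1.5 ] rot units [ 0.002 -0.008  0.009] F face [ 0.2 -0.9  5.4] w 0.0171 22.0
```

play_rows(dp=[[0,0,0],[0,0,0],[0,0,0],[-0.2,0.016,0.346],[-0.2,0.016,0.346],[0,0,0]], delta_rot=[[0,0,0],[0,0,0],[0,0,0],[0,0,0],[0,0,0],[0,0,0]], claw=0.3)

```text
clock: 22.55
position: [0.6724, -0.051, 0.0899]
ee_rot: [-3.141, 0.524, 3.061]
wrist_force: [0.0, 0.0, -0.2]
grip_width: 0.0281
gripper_force: 0.0
```

play_rows(dp=[[-0.33,0.027,-0.19],[-0.33,0.026,-0.19],[0,0,0],[0,0,0],[0,0,0],[0,0,0],[0,0,0]], delta_rot=[[0,0,0],[0,0,0],[0,0,0],[0,0,0],[0,0,0],[0,0,0],[0,0,0]], claw=0, grip_force=20)

```text
clock: 23.13
position: [0.6564, -0.0498, 0.0785]
ee_rot: [-3.141, 0.523, 3.061]
wrist_force: [-0.2, -0.2, -0.8]
grip_width: 0.0011
gripper_force: 0.0
```

```bash
python3 -c "
from rel import *
rel((10,-123,0),n=3)"
```

```text
tcp in face mm [-21.89  -0.16  21.38] rot units [ 0.001 -0.011  0.009] F face [ 0.3 -0.3  0.3] w 0.0006 23.2333
```

play_rows(dp=[[0.13,-0.01,-0.225],[0.13,-0.01,-0.225],[0.02,-0.002,-0.035],[0.02,-0.002,-0.035],[0.02,-0.002,-0.035],[0.02,-0.002,-0.035],[0,0,0],[0,0,0]], delta_rot=[[0,0,0],[0,0,0],[0,0,0],[0,0,0],[0,0,0],[0,0,0],[0,0,0],[0,0,0]])

```text
clock: 23.95
position: [0.6645, -0.0505, 0.0636]
ee_rot: [-3.141, 0.523, 3.061]
wrist_force: [-0.2, 0.0, 0.7]
grip_width: 0.0007
gripper_force: 0.0
```

```bash
python3 -c "
from rel import *
rel((10,-123,0),n=3)"
```

```text
tcp in face mm [-22.11  -0.19   4.41] rot units [ 0.001 -0.01   0.009] F face [ 0.2  0.5 -0.1] w 0.0003 24.05
```

play_rows(dp=[[0.02,-0.002,-0.035],[0.01,-0.001,-0.017],[0,0,0],[0,0,0],[0,0,0]], delta_rot=[[0,0,0],[0,0,0],[0,0,0],[0,0,0],[0,0,0]])

```text
clock: 24.52
position: [0.6651, -0.0505, 0.0628]
ee_rot: [-3.141, 0.522, 3.061]
wrist_force: [-10.8, 1.4, 10.2]
grip_width: 0.0005
gripper_force: 7.2
```

```bash
python3 -c "
from rel import *
rel((10,-123,0),n=3)"
```

```text
tcp in face mm [-22.05  -0.16   3.43] rot units [ 0.001 -0.013  0.007] F face [-4.1  0.7 14.4] w 0.0007 24.6167
```

play_rows(dp=[[0.018,-0.001,-0.031],[0,0,0],[0,0,0],[0,0,0]], delta_rot=[[0,0,0],[0,0,0],[0,0,0],[0,0,0]])

```text
clock: 25.0
position: [0.6652, -0.0505, 0.0628]
ee_rot: [-3.141, 0.522, 3.062]
wrist_force: [-23.3, 1.6, 23.1]
grip_width: 0.0006
gripper_force: 16.0
```

```bash
python3 -c "
from rel import *
rel((10,-123,0),n=3)"
```

```text
tcp in face mm [-21.98  -0.14   3.29] rot units [ 0.    -0.016  0.007] F face [-9.6  0.2 32.6] w 0.0006 25.1
```

play_rows(dp=[[-0.16,0.013,0.277],[0.7,-0.056,0.4],[0.68,-0.055,0.395],[0.1,-0.008,-0.173],[0,0,0],[0,0,0]], delta_rot=[[0,0,0],[0,0,0],[0,0,0],[0,0,0],[0,0,0],[0,0,0]])

```text
clock: 25.65
position: [0.6975, -0.0531, 0.0823]
ee_rot: [3.142, 0.52, 3.061]
wrist_force: [0.9, -0.3, -0.4]
grip_width: 0.0006
gripper_force: 0.0
```

```bash
python3 -c "
from rel import *
rel((10,-123,0),n=3)"
```

```text
tcp in face mm [15.99 -0.14  4.19] rot units [-0.002 -0.034  0.009] F face [-0.1 -0.5  0.5] w 0.0007 25.75
```

play_rows(dp=[[0.02,-0.002,-0.035],[0.008,-0.001,-0.014],[0,0,0],[0,0,0]], delta_rot=[[0,0,0],[0,0,0],[0,0,0],[0,0,0]])

```text
clock: 26.13
position: [0.699, -0.0533, 0.0826]
ee_rot: [-3.141, 0.522, 3.061]
wrist_force: [-4.9, 1.0, 2.0]
grip_width: 0.0004
gripper_force: 2.8
```

```bash
python3 -c "
from rel import *
rel((10,-123,0),n=3)"
```

```text
tcp in face mm [17.29 -0.21  3.52] rot units [-0.    -0.023  0.009] F face [-3.   0.3  5.7] w 0.0007 26.2333
```

play_rows(dp=[[0.014,-0.001,-0.024],[0,0,0],[0,0,0]], delta_rot=[[0,0,0],[0,0,0],[0,0,0]])

```text
clock: 26.53
position: [0.6991, -0.0533, 0.0825]
ee_rot: [-3.141, 0.521, 3.061]
wrist_force: [-15.1, 1.1, 12.9]
grip_width: -0.0001
gripper_force: 8.9
```

```bash
python3 -c "
from rel import *
rel((10,-123,0),n=2)"
```

```text
tcp in face mm [17.32 -0.21  3.39] rot units [-0.    -0.025  0.008] F face [-7.2  0.3 19. ] w 0.0004 26.5833
```

play_rows(dp=[[-0.4,0.032,0.692],[-0.5,0.2,0.865],[-0.5,0.4,0.865],[-0.5,0.4,0.865],[-0.5,0.4,0.8],[0,0,0],[0,0,0],[0,0,0]], delta_rot=[[0,0,0],[0,0,0],[0,0,0],[0,0,0],[0,0,0],[0,0,0],[0,0,0],[0,0,0]])

```text
clock: 27.3
position: [0.6398, -0.0177, 0.1833]
ee_rot: [-3.141, 0.522, 3.061]
wrist_force: [-0.2, -0.8, -1.3]
grip_width: 0.0003
gripper_force: 0.0
```

```bash
python3 - <<'E'
from rel import *
rel((10,-123,0),n=1)
p=bot.read_camera("wrist"); cv2.imwrite("pics/w9.png",p["color"])
g=cv2.cvtColor(p["color"],cv2.COLOR_BGR2GRAY).astype(float)
def prof(x,y,dx,dy): # scan through an edge in face mm at z=3 (2 proud + 1), print edge offset
    t=np.arange(-6,6.1,.5);v=[]
    for k in t:
        q=proj(p,G+R@np.array([x+k*dx,y+k*dy,3])/1e3);v.append(int(cv2.getRectSubPix(g.astype(np.float32),(1,1),tuple(map(float,q)))[0,0]))
    return v
for n,(x,y,dx,dy) in dict(T_left=(-24,-40,0,-1),T_right=(-24,40,0,1),T_bot1=(-34,-30,-1,0),T_bot2=(-34,30,-1,0),T_end=(36,0,1,0),T_stemR=(15,9,0,1),T_stemL=(15,-9,0,-1)).items(): print(n,prof(x+10,y-123,dx,dy))
for n,a in dict(U_r=(0,14,0,1),U_bot=(-42,0,-1,0),U_top=(42,-25,1,0)).items(): print(n,prof(*a))
for q in("gap_mid","depth_mid"):
    print(q,[(np.round(d["xyz"],3),d["confidence"]) for d in bot.search_frame(p,q)])
print("expected",G+R@[.010-.011,-.123,.003],G+R@[0,-.0075,.003])
E
```

```text
tcp in face mm [ 14.1   30.49 121.7 ] rot units [ 0.    -0.022  0.009] F face [-0.8 -0.8 -1.1] w 0.0003 27.3
T_left [182, 197, 197, 199, 199, 197, 197, 196, 195, 194, 194, 190, 158, 86, 16, 26, 31, 36, 46, 104, 166, 198, 206, 204, 194]
T_right [207, 206, 207, 208, 207, 208, 208, 206, 207, 208, 207, 160, 103, 49, 42, 43, 46, 47, 74, 140, 176, 203, 221, 207, 177]
T_bot1 [184, 198, 200, 199, 197, 195, 196, 197, 197, 193, 190, 188, 188, 136, 88, 63, 42, 29, 25, 31, 33, 32, 33, 34, 36]
T_bot2 [183, 204, 206, 204, 201, 198, 199, 200, 201, 196, 195, 195, 196, 142, 91, 64, 43, 31, 30, 38, 42, 41, 43, 42, 40]
T_end [136, 145, 168, 192, 204, 204, 204, 204, 204, 204, 201, 110, 32, 44, 51, 53, 52, 51, 51, 52, 53, 52, 51, 51, 52]
T_stemR [162, 172, 194, 199, 200, 200, 200, 199, 201, 201, 195, 152, 103, 55, 53, 52, 51, 49, 49, 50, 48, 47, 47, 48, 49]
T_stemL [160, 159, 167, 179, 194, 199, 199, 198, 198, 198, 198, 196, 190, 71, 19, 36, 41, 43, 42, 44, 46, 45, 44, 43, 41]
U_r [156, 193, 193, 195, 198, 201, 201, 200, 199, 201, 195, 106, 60, 43, 42, 40, 38, 38, 38, 38, 37, 37, 37, 38, 38]
U_bot [108, 146, 192, 196, 197, 198, 197, 197, 197, 196, 196, 196, 196, 152, 103, 59, 32, 32, 36, 36, 34, 92, 164, 193, 193]
U_top [217, 215, 214, 212, 210, 208, 209, 210, 211, 160, 101, 47, 35, 54, 57, 57, 55, 56, 59, 58, 58, 57, 58, 61, 58]
gap_mid [(array([0.68 , 0.066, 0.065]), 0.83)]
depth_mid [(array([ 0.669, -0.05 ,  0.06 ]), 0.97), (array([0.683, 0.067, 0.067]), 0.34)]
expected [ 0.674861   -0.0511224   0.06799808] [0.68490838 0.06394302 0.06849808]
```

Every edge of both gauges lies within about 1 mm of its home outline, and the arm is clear.

```bash
python3 -c "
from workcell import bot
print(bot.job_done())"
```

```text
the job is handed in; nothing more can be done
None
```

I pressed both gauges into their own cutouts until they sat firm on the floor, let go, and handed the job in at about 27 s of the 72 s allowed; hand-in gave no verdict, and the last picture has both gauges within about 1 mm of home.

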